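Hold the copper wire spool over the dispenser pin

ROBOT

A 7-joint arm with a two-finger parallel gripper is mounted at the origin on the work surface. World frame = base frame: x ahead of the robot, y to its left, z up, the work surface at z = 0. Lengths are in mm, angles in rad, forces in N, time in s.
With the tool pointing down it reaches from about 400 to 850 mm from the base axis. Payload 10.4 kg.
Tool frame: the origin (TCP) lies at the very end of the fingers, on their centre line; the grasp point (between the pads) lies behind it (hold_point_z is the x of the grasp point in the tool frame, in mm); x points along the fingers, y is the direction in which the jaws open and shut, and the axes are right-handed (so a half turn about x gives the same grasp; the last joint's range is limited). The gripper opens to 85 mm and grips with 20 to 120 N. Pads are 22 mm wide; open, the fingers measure 114 mm over their backs; the gripper's body (76 mm by 85 mm) begins 54 mm behind the grasp point. The pads swing forward as they close: fully open they stand 13 mm farther back than shut.
Start: joints at [-1.176, 0.332, -0.065, 1.46, 0.022, 1.35, -0.088], TCP at [253.584, 571.267, 231.338] pointing down, gripper open.
Joint ranges: [-2.6, 2.6], [-0.5, 2.12], [-1.47, 1.34], [0.16, 2.42], [-1.27, 4.41], [0.06, 2.06], [-2.6, 2.6]. Speed limits (rad/s): [2.22, 2.22, 2.79, 2.79, 3.14, 3.14, 3.14].

INTERFACE

Orientations are given as a unit quaternion [x, y, z, w].
In Python, from station import read_state, grab_frame, camera_params, sign_off, hold_point_z gives the robot as it stands. The module is installed in compiled form; this text tells all that it offers.
- The arm moves only by the tool carry_out, never from a script. Its argument "motion" is a list of rows, each a list of 7 numbers: the turn, a rotation vector about the tool's x, y, z in degrees, then the shift along the tool's x, y, z in m, then the opening, from 0 (shut) to 1 (fully open). A call has 1 to 8 rows; each row is the pose to reach, as a shift and turn from the pose commanded when the call began, along the tool's axes at that moment; what a row does not reach only later rows make up. A row lasts 1/8 s, in which the tool goes at most 62.5 mm and 10.7 degrees, less where a joint would pass 70% of its speed; a pose out of reach is approached as far as the arm can. A call with a gripper value outside its range is refused whole. The fingers move at their own pace and stop on an object; "grip_force" is the grip in N (left out, the last holds). Time passes only in rows, so rows that repeat a pose let the fingers close. It gives the time, the measured TCP pose, the force and the opening at its end, in the units of the state.
- read_state(): the state, without advancing time (a new reading comes with each control period).
- grab_frame(name): name is "scene" or "top" or "wrist"; returns (picture, depth): 480x640x3 uint8, red, green, blue; 480x640 float32, mm along the optical axis (not along the pixel's ray), 0 where there is no reading.
- camera_params(name): a dict with "vertical_fov" (degrees; the focal length in pixels is half the picture's height over the tangent of half this angle, whatever the lens; pixels are square), "cx", "cy" (the principal point, pixels), "xyz" and "orientation" of the camera in the world. Camera axes: x right, y up, looking along -z (the intrinsics and any distortion apply to the point x, -y, -z); pixel columns grow to the right and rows downward; lengths in mm; the calibration is good to about 2 mm. A picture is of the moment at which its call begins: read the wrist's pose just before it. camera_params takes no time and is no camera call; for the wrist camera it gives the pose at the moment of the call.
- sign_off(): hands the job in, once; it reports no verdict.
The state is a dict: "t": time; "q": joint angles; "joint_vel": joint speeds; "joint_efforts": joint torques, N m; "position": TCP position; "ee_rot": TCP orientation; "force": force on the tool from outside, world axes, zero at the start; "moment": the same for the moment, N m; "width": finger opening in mm.
Only numpy, scipy, OpenCV 4.12 (cv2) and the standard library are available. Lean on these libraries where they do the work, as an engineer would, in place of code of your own. Each camera call takes 0.05 s, during which the arm holds its last target. There are 200 camera calls.

TASK

Slide the spool of copper wire straight up off its storage post and carry it, upright, over the top of the earring-card rack without brushing the rack. Stop with it hovering about one centimetre above the tip of the pin of the red wire dispenser, upright, with its bore centred over the pin so that it would drop straight on, and never let it touch the dispenser: I will thread the wire end before it goes down. Finish while still holding it there motionless, do not lower it or let go, and leave the silver spool, bead jar, screwdriver and glue bottle where they are.

Things in the scene. Friction and masses are not known exactly. Their poses are not given: they have to be found in the camera images.
- copper_spool: The spool to move, loose: a short cylinder, 56 mm in diameter and 40 mm high, copper wire wound flush with its copper-coloured end flanges (the whole spool looks copper), with a through bore 20 mm in diameter; 0.11 to 0.23 kg, firm enough to be gripped anywhere round its side. Origin: centre of its underside; z along its axis (upward). It starts upright on the foot of its own post.
- copper_stand: Storage post carrying the copper spool, fixed: a black foot, 80 mm square and 10 mm thick, with an upright round steel post 12 mm in diameter in its middle, whose rounded tip is 60 mm above the bench (10 mm above the top of the spool on it). Origin: centre of the foot's underside, on the bench.
- copper_stand_tip (a point): Tip of the post that carries the copper spool, 60 mm above the bench.
- silver_spool: Bystander: a spool of the same size with silver wire and white flanges, loose on its own post. Origin: centre of its underside.
- silver_stand: Storage post carrying the silver spool, fixed, same shape and size as the copper one's. Origin: centre of the foot's underside.
- card_rack: White wire rack of earring cards, fixed on the bench between the storage posts and the dispenser: 300 mm long along its own x, its upright grid 20 mm thick (own y) and solid to the touch, its top edge 150 mm above the bench, on a foot 300 x 70 x 10 mm. Origin: centre of its underside.
- dispenser: Red wire dispenser, fixed: a round foot 90 mm in diameter and 12 mm thick, a black brake disc 52 mm in diameter on it (top at 16 mm), an upright steel pin 8 mm in diameter in its middle with its tip 76 mm above the bench, and on its own +y side a small guide eye, 80 mm from the pin and 50 mm high. Origin: centre of the foot's underside, below the pin.
- pin_tip (a point): Tip of the dispenser's upright pin, on the pin's axis, 76 mm above the bench.
- bead_jar: Bystander: loose amber glass jar with a brass lid, 60 mm in diameter, 62 mm high, on the dispenser's side of the rack. Origin: centre of its underside.
- screwdriver: Bystander: loose screwdriver lying on the bench beyond the storage posts, less than 35 mm high. Origin on its underside; own x from handle to tip.
- glue_bottle: Bystander: loose white bottle with an orange cap, 44 mm in diameter, 110 mm high, on the dispenser's side of the rack, further out than the dispenser and the jar. Origin: centre of its underside.
Not all that is in view belongs to the job. What is shaped like the copper_stand but green or purple is not meant.

How it is judged:
By the outcome, as a careful person would: the job done as asked, in the order asked, and still so for the second after the job is handed in, while the arm keeps its last pose, push and grip.
It also fails if it takes over 45 s, if anything falls off the work surface, if the arm or the gripper's body presses on something with over 40 N, if the wrist force passes 120 N, or if a joint passes its speed limit or range.

## Working session

There is one attempt and no reset: what is moved stays moved. The work goes in short steps, Python scripts to look and compute and a tool call to move; the robot and the scene stay as the last step left them, time stands still between calls to the robot, and variables do not carry over. Pictures are saved under pics/ and viewed, about 8 in all and at most 12, crops included, and the job is handed in when it is done.

Besides the shell and the picture viewer there is one more tool, called in YAML: its name, and indented under it one key for each argument. carry_out: Moves the arm, as the interface text tells. Its arguments: {"type":"object","properties":{"motion":{"type":"array"},"grip_force":{"type":"number"}},"required":["motion"]}

```bash
mkdir -p pics; python3 - <<'E'
from station import *
import cv2,numpy as np
import station
print(hold_point_z if not callable(hold_point_z) else hold_point_z())
print(read_state())
for n in("scene","top","wrist"):
    print(n,camera_params(n))
    p,d=grab_frame(n); np.savez(f"{n}.npz",p=p,d=d); cv2.imwrite(f"pics/{n}0.png",p[...,::-1]); print((d==0).mean(),np.percentile(d,[5,50,95]))
E
```

```text
-18.700000000000003
{'t': 0.0, 'q': array([-1.17562395,  0.3328869 , -0.06471264,  1.46098996,  0.02161196,
        1.34991088, -0.08848477]), 'joint_vel': array([-1.65019337e-04,  1.68191408e-03,  3.06236368e-05,  6.04698785e-04,
       -1.74807883e-03,  6.87350365e-04, -9.71592761e-04]), 'joint_efforts': array([ 3.02003682e-04, -6.25471330e+01,  4.94935596e-02, -3.91597331e+01,
        1.63139025e-02,  1.03064047e-02,  1.00530085e-05]), 'position': array([253.41859742, 570.8780566 , 230.48336877]), 'ee_rot': array([ 0.14609154,  0.69182202, -0.14713859,  0.69165728]), 'force': array([ 0.22294612, -0.37253705, -0.12316739]), 'moment': array([-0.00299498,  0.03771736,  0.03242229]), 'width': 85.42544484439175}
scene {'vertical_fov': 50.918412870669655, 'cx': 317.1595539221724, 'cy': 235.99410471014477, 'xyz': array([1323.98703636, -151.92544145,  719.35651491]), 'orientation': array([0.34229141, 0.29589889, 0.56623723, 0.68895271])}
0.004059244791666666 [ 768.03825684 1183.49108887 3298.00593262]
top {'vertical_fov': 56.62890096581924, 'cx': 313.19388178015924, 'cy': 237.15111312743613, 'xyz': array([ 303.01684392,  -14.14479122, 1000.55795578]), 'orientation': array([ 0.05251963, -0.05146609, -0.69857718,  0.71174634])}
0.004143880208333333 [ 938.97276917 1007.31552124 1903.34012451]
wrist {'vertical_fov': 59.48585591612636, 'cx': 317.6554309028009, 'cy': 238.31383298287412, 'xyz': array([182.52264593, 601.38472364, 373.27163657]), 'orientation': array([-0.12733917, -0.08250205,  0.53912473,  0.82844594])}
0.003896484375 [ 82.76443825 368.29429626 445.01770325]
```

View pics/scene0.png

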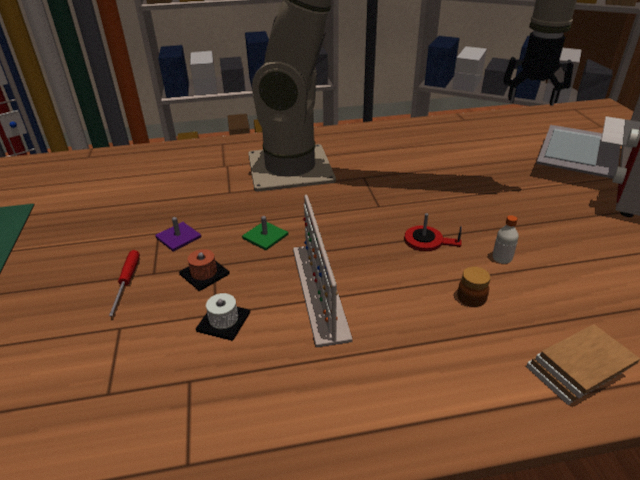

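View pics/top0.png

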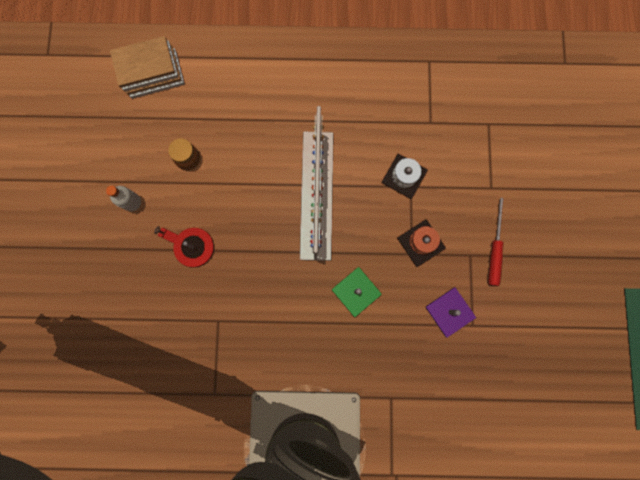

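Scene: copper spool at (202,265), silver at (222,312), rack (320,270), dispenser pin tip about (425,215), jar (474,287) and bottle (506,240). Top: copper (426,240), silver (407,171), dispenser (193,247). The stands shaped like the target are black with copper spool, black with silver spool, green (357,292) and purple (451,312). Only the one with the copper spool on a black foot fits. I'll confirm it in a crop while measuring.

```bash
cat > h.py <<'E'
import numpy as np,cv2
from scipy.spatial.transform import Rotation as R
from station import *
def cam(n):
    c=camera_params(n); c['f']=240/np.tan(np.radians(c['vertical_fov']/2)); c['R']=R.from_quat(c['orientation']).as_matrix(); return c
def ray(c,u,v):
    return c['R']@np.array([(u-c['cx'])/c['f'],-(v-c['cy'])/c['f'],-1.])
def onz(c,u,v,z):
    r=ray(c,u,v); return c['xyz']+r*(z-c['xyz'][2])/r[2]
def proj(c,P):
    p=c['R'].T@(np.asarray(P,float)-c['xyz']); return np.array([c['cx']+c['f']*p[0]/-p[2],c['cy']-c['f']*p[1]/-p[2]])
def cloud(c,d):
    v,u=np.mgrid[:480,:640]; r=np.stack([(u-c['cx'])/c['f'],-(v-c['cy'])/c['f'],-np.ones(u.shape)],-1)
    return c['xyz']+(r*d[...,None])@c['R'].T
def tri(c1,p1,c2,p2):
    A=[];b=[]
    for c,p in((c1,p1),(c2,p2)):
        r=ray(c,*p); r/=np.linalg.norm(r); M=np.eye(3)-np.outer(r,r); A.append(M); b.append(M@c['xyz'])
    return np.linalg.solve(sum(A),sum(b))
E
python3 - <<'E'
from h import *
T=cam('top');S=cam('scene')
D={n:np.load(n+'.npz') for n in('top','scene')}
def rep(name,n,box,zlo,zhi,cond=None):
    p=D[n]['p'];X=cloud(cam(n),D[n]['d']);x0,y0,x1,y1=box
    m=np.zeros(p.shape[:2],bool);m[y0:y1,x0:x1]=1
    m&=(X[...,2]>zlo)&(X[...,2]<zhi)
    q=X[m]; print(name,n,m.sum(),'mean',q.mean(0).round(1) if len(q) else 0,'min',q.min(0).round(0),'max',q.max(0).round(0))
for n,bs in(('top',{'cop':(395,215,450,270,40,75),'sil':(380,150,430,200,40,75),'rack':(295,100,340,265,135,170),'disp':(150,220,220,270,4,40),'pin':(150,220,220,270,40,90),'jar':(160,130,205,175,40,80),'glue':(100,175,150,220,60,130)}),
 ('scene',{'cop':(180,245,230,285,44,75),'rack':(295,195,350,345,135,170),'disp':(400,200,470,255,5,20),'pin':(418,205,432,235,25,90),'jar':(455,265,495,305,50,80),'glue':(490,210,520,265,60,130)})):
    for k,b in bs.items(): 
        try: rep(k,n,b[:4],*b[4:])
        except Exception as e: print(k,n,e)
t=D['top']['p'];s=D['scene']['p']
a=cv2.resize(t[205:275,385:465],(400,350),interpolation=2);b=cv2.resize(s[240:290,170:235],(400,308),interpolation=2)
a2=cv2.resize(t[215:275,145:225],(400,300),interpolation=2);b2=cv2.resize(s[205:255,395:470],(400,267),interpolation=2)
o=np.zeros((600,800,3),np.uint8);o[:300,:400]=a[:300];o[:300,400:]=b[:300];o[300:600,:400]=a2;o[300:567,400:]=b2
cv2.imwrite('pics/crop1.png',o[...,::-1])
E
```

```text
cop top 545 mean [ 442.9 -254.4   50.2] min [ 416. -284.   40.] max [ 471. -228.   62.]
sil top 518 mean [ 594.4 -217.    50.1] min [ 568. -245.   40.] max [ 624. -190.   62.]
rack top 756 mean [542.8 -17.3 146.5] min [399. -24. 135.] max [698. -10. 154.]
disp top 1447 mean [425.1 264.   12.8] min [373. 205.   4.] max [485. 355.  40.]
pin top 40 mean [430.7 275.5  59. ] min [418. 253.  41.] max [461. 332.  78.]
jar top 504 mean [628.2 282.   60.3] min [604. 257.  40.] max [656. 310.  67.]
glue top 386 mean [521.2 399.2  84.9] min [503. 384.  60.] max [545. 424. 114.]
cop scene 399 mean [ 448.7 -254.5   51.1] min [ 417. -282.   44.] max [ 475. -227.   63.]
rack scene 538 mean [575.6 -18.3 146.7] min [405. -25. 135.] max [701.  -9. 154.]
disp scene 887 mean [430.9 265.4  12.8] min [257. 213.   5.] max [469. 433.  20.]
pin scene 68 mean [425.2 256.6  52.9] min [420. 253.  26.] max [429. 263.  78.]
jar scene 496 mean [636.9 281.9  61.1] min [605. 257.  50.] max [659. 310.  67.]
glue scene 403 mean [533.5 400.6  83.2] min [510. 383.  60.] max [549. 427. 113.]
```

View pics/crop1.png

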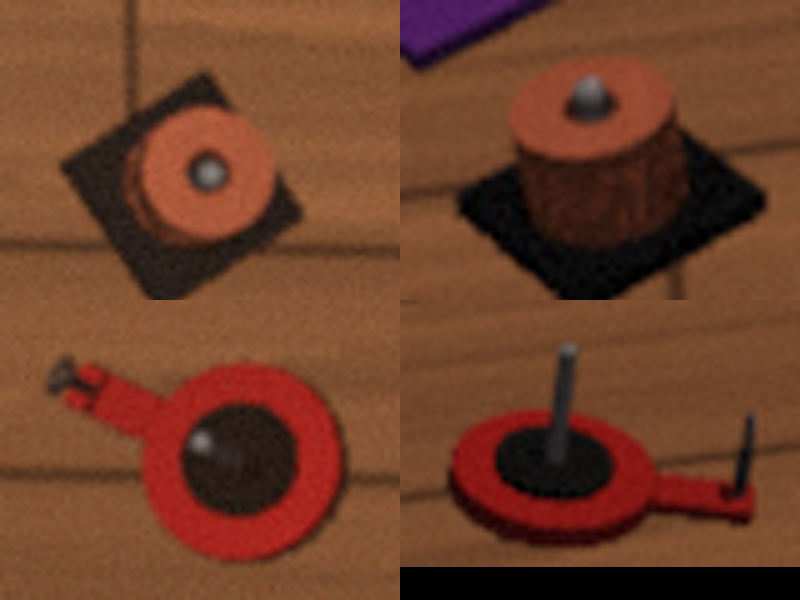

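The crop confirms it: copper spool on a black foot with a steel post tip (top bore centre about (426,239)). The dispenser pin tip is at about (185,243) in top and (426.5,214) in scene. Now for the tool axes and pin triangulation.

```bash
cat >> h.py <<'E'
def delta(P):
    s=read_state(); return R.from_quat(s['ee_rot']).inv().apply(np.array(P,float)-s['position']).round(1)
E
python3 - <<'E'
from h import *
T=cam('top');S=cam('scene')
p=tri(T,(185.2,243.4),S,(426.5,214.)); print('pin',p,proj(T,p),proj(S,p))
for n,c,box in(('top',T,(395,215,450,270)),('scene',S,(180,245,230,285))):
    d=np.load(n+'.npz');im=cv2.cvtColor(d['p'],cv2.COLOR_RGB2HSV);X=cloud(c,d['d'])
    m=np.zeros((480,640),np.uint8);x0,y0,x1,y1=box
    m[y0:y1,x0:x1]=((X[y0:y1,x0:x1,2]>46)&(im[y0:y1,x0:x1,2]>125)&(im[y0:y1,x0:x1,1]>100))
    k=cv2.convexHull(max(cv2.findContours(m,0,1)[0],key=cv2.contourArea)); M=cv2.moments(k)
    u=M['m10']/M['m00'],M['m01']/M['m00'];print(n,u,onz(c,*u,50),cv2.contourArea(k))
# dispenser foot centre from red ellipse+disc
print(R.from_quat(read_state()['ee_rot']).as_matrix().round(3))
print(delta([450,150,230]),delta([443,-255,230]))
print([ (k,onz(T,*u,z).round()) for k,u,z in(('green',(357,292),10),('purple',(451,312),10))])
E
```

```text
pin [422.37563658 257.67689806  72.89736321] [184.95162938 243.33455569] [426.27408861 214.05586009]
top (426.22737975109317, 239.02119071644805) [ 444.40356038 -255.11298948   50.        ] 495.5
scene (200.69296833064948, 256.4981213097155) [ 443.07712537 -255.32384685   50.        ] 310.5
[[-0.     0.406  0.914]
 [-0.001  0.914 -0.406]
 [-1.    -0.001  0.   ]]
[   1.1 -305.   350.4] [   1.5 -678.   508.4]
[('green', array([ 329., -110.,   10.])), ('purple', array([ 290., -317.,   10.]))]
```

carry_out:
  motion:
    - [8.25,0,0,0,-0.038,0.044,1]
    - [16.5,0,0,0,-0.076,0.088,1]
    - [24.75,0,0,0,-0.114,0.131,1]
    - [33,0,0,0,-0.152,0.175,1]
    - [41.25,0,0,0,-0.19,0.219,1]
    - [49.5,0,0,0,-0.229,0.263,1]
    - [57.75,0,0,0,-0.267,0.306,1]
    - [66,0,0,0,-0.305,0.35,1]

```text
t: 1.15
position: [450.1, 148.7, 231.3]
ee_rot: [0.501, 0.499, -0.501, 0.499]
force: [1.2, 0.1, -0.5]
width: 85.2
```

```bash
python3 - <<'E'
from h import *
s=read_state();print(s['t'],s['position'],R.from_quat(s['ee_rot']).as_matrix().round(3),delta([443.5,-255,230]))
E
```

```text
1.15 [450.09324943 148.68347916 231.34400325] [[ 0.     1.    -0.003]
 [ 0.    -0.003 -1.   ]
 [-1.     0.    -0.   ]] [  1.2  -5.2 403.7]
```

carry_out:
  motion:
    - [0,0,0,0,-0.001,0.058,1]
    - [0,0,0,0,-0.002,0.115,1]
    - [0,0,0,0,-0.003,0.173,1]
    - [0,0,0,0,-0.004,0.231,1]
    - [0,0,0,0,-0.005,0.288,1]
    - [0,0,0,0,-0.0055,0.346,1]
    - [0,0,0,0,-0.0055,0.404,1]
    - [0,0,0,0,-0.0055,0.404,1]

```text
t: 2.15
position: [443.2, -258.0, 231.3]
ee_rot: [-0.501, -0.498, 0.502, -0.499]
force: [-0.1, -0.3, -0.0]
width: 85.1
```

```bash
cat >> h.py <<'E'
def shot(n,f):
    c=cam(n); s=read_state(); p,d=grab_frame(n); cv2.imwrite('pics/'+f,p[...,::-1]); return c,s,p,d
E
python3 - <<'E'
from h import *
c,s,p,d=shot('wrist','w1.png');np.savez('w1.npz',p=p,d=d)
print(s['position'],proj(c,[443.7,-255.2,50]),proj(c,[443.7,-255.2,60]),proj(c,[471.7,-255.2,50]))
X=cloud(c,d);h=cv2.cvtColor(p,cv2.COLOR_RGB2HSV)
m=(X[...,2]>44)&(X[...,2]<57)&(np.hypot(X[...,0]-443,X[...,1]+255)<45);print(m.sum(),X[m].mean(0))
k=cv2.convexHull(max(cv2.findContours(m.astype(np.uint8),0,1)[0],key=cv2.contourArea))
pts=np.array([onz(c,*q[0],50) for q in k])[:,:2].astype(np.float32);print(cv2.minEnclosingCircle(pts),cv2.fitEllipse(pts))
m=(X[...,2]>57)&(X[...,2]<70)&(np.hypot(X[...,0]-443,X[...,1]+255)<20);print('post',m.sum(),X[m].mean(0))
E
```

```text
[ 443.16529015 -258.0154198   231.29942737] [319.55521605 203.13283157] [319.58817582 206.03889614] [355.10791433 202.96535879]
3647 [ 443.78452772 -253.82906041   50.2428224 ]
((443.8753967285156, -254.47225952148438), 28.568119049072266) ((443.80194091796875, -254.49520874023438), (56.218082427978516, 56.965850830078125), 171.85479736328125)
post 139 [ 441.90443071 -254.05159406   58.77318801]
```

View pics/w1.png

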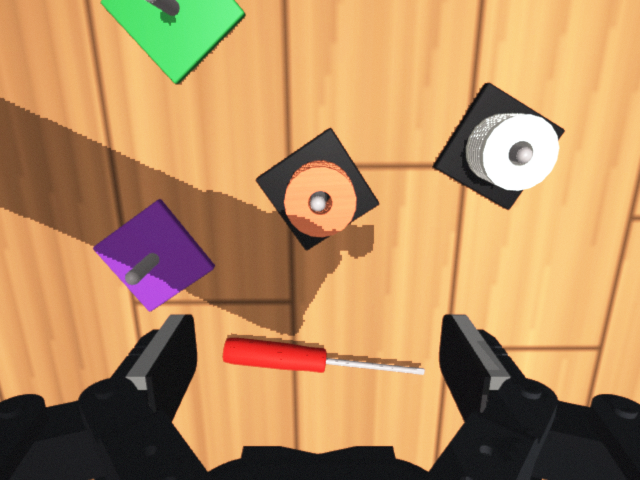

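Wrist view: copper spool at (320,199) between the open jaws, silver at (513,152), green and purple stands to the left, screwdriver at (325,358). The wrist estimate of the spool is (443.8,-254.5), which agrees with the earlier (443.7,-255.2). Next I check how settled the pose reading is, then descend.

carry_out:
  motion:
    - [0,0,0,0.03,0.0005,-0.003,1]
    - [0,0,0,0.06,0.0005,-0.003,1]
    - [0,0,0,0.09,0.0005,-0.003,1]
    - [0,0,0,0.12,0.0005,-0.003,1]
    - [0,0,0,0.13,0.0005,-0.003,1]
    - [0,0,0,0.13,0.0005,-0.003,1]

```text
t: 2.95
position: [445.2, -249.8, 101.3]
ee_rot: [0.499, 0.501, -0.5, 0.5]
force: [-0.0, 0.6, 1.0]
width: 85.4
```

```bash
python3 - <<'E'
from h import *
for i in range(3):
    c,s,p,d=shot('wrist','w2.png');print(s['position'],s['joint_vel'].max())
    X=cloud(c,d)
    m=(X[...,2]>44)&(X[...,2]<57)&(np.hypot(X[...,0]-443,X[...,1]+255)<33)
    k=cv2.convexHull(max(cv2.findContours(m.astype(np.uint8),0,1)[0],key=cv2.contourArea))
    pts=np.array([onz(c,*q[0],50) for q in k])[:,:2].astype(np.float32);print(cv2.minEnclosingCircle(pts),cv2.fitEllipse(pts))
E
```

```text
[ 445.22547919 -249.82885142  101.29472941] 0.013562571334015233
((444.05963134765625, -254.25601196289062), 28.92280387878418) ((443.9772644042969, -254.34986877441406), (56.319671630859375, 57.789344787597656), 178.92442321777344)
[ 445.63194503 -250.24987591  101.97696597] 0.007942028829568647
((443.96917724609375, -254.332763671875), 28.918262481689453) ((443.99755859375, -254.39051818847656), (56.286460876464844, 57.794036865234375), 179.49179077148438)
[ 445.87595371 -250.44357706  102.29635011] 0.0038718994785754707
((443.98236083984375, -254.2192840576172), 28.9411563873291) ((443.962890625, -254.34039306640625), (56.21776580810547, 57.73842239379883), 1.1162351369857788)
```

View pics/w2.png

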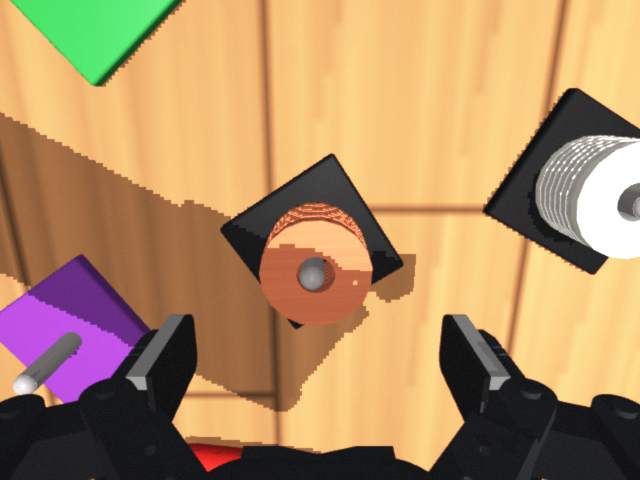

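Wrist view: spool between the jaws at (316,272), purple post (25,385) left of the finger, nothing under the fingertips. The settled TCP is (446,-250.5) and the spool is at (444,-254.3), so I correct sideways first and then descend.

carry_out:
  motion:
    - [0,0,0,0,-0.002,0.004,1]
    - [0,0,0,0,-0.002,0.004,1]
    - [0,0,0,0.02,-0.002,0.004,1]
    - [0,0,0,0.04,-0.002,0.004,1]
    - [0,0,0,0.06,-0.002,0.004,1]
    - [0,0,0,0.075,-0.002,0.004,1]
    - [0,0,0,0.075,-0.002,0.004,1]
    - [0,0,0,0.075,-0.002,0.004,1]

```text
t: 4.1
position: [443.5, -254.8, 26.9]
ee_rot: [0.5, 0.5, -0.5, 0.5]
force: [-0.3, -0.8, 0.2]
width: 85.4
```

```bash
python3 - <<'E'
from h import *
for i in range(2):
    c,s,p,d=shot('wrist','w3.png');print(s['t'],s['position'],s['force'],s['ee_rot'])
    X=cloud(c,d)
    m=(X[...,2]>44)&(X[...,2]<57)&(np.hypot(X[...,0]-443,X[...,1]+255)<33)
    k=cv2.convexHull(max(cv2.findContours(m.astype(np.uint8),0,1)[0],key=cv2.contourArea))
    pts=np.array([onz(c,*q[0],50) for q in k])[:,:2].astype(np.float32);print(cv2.fitEllipse(pts))
E
```

```text
4.1 [ 443.53584744 -254.81266187   26.87772148] [-0.27182349 -0.76497265  0.24951065] [ 0.49989514  0.49997362 -0.49965012  0.50048075]
((444.1155700683594, -254.17897033691406), (56.31361770629883, 58.67208480834961), 0.47540339827537537)
4.15 [ 443.67242296 -254.78917578   27.00204728] [-0.51310495  0.80201619  0.39172939] [ 0.49999177  0.49988865 -0.49953831  0.5005807 ]
((444.050537109375, -254.1679229736328), (56.26521682739258, 58.62736129760742), 1.1835087537765503)
```

View pics/w3.png

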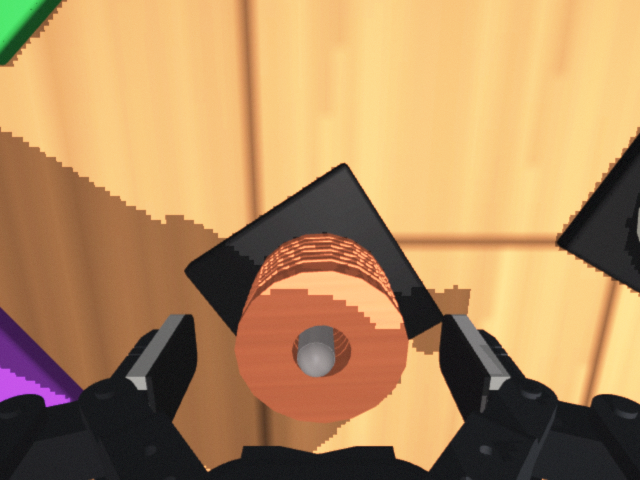

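Wrist view: spool centred between the pads, bore at (321,351), post tip at (316,358) clear of the bore wall, foot below. I go down 10 mm more, close, then check the grip before lifting.

carry_out:
  motion:
    - [0,0,0,0.01,0.0005,-0.0006,1]
    - [0,0,0,0.01,0.0005,-0.0006,1]
    - [0,0,0,0.01,0.0005,-0.0006,0.5]
    - [0,0,0,0.01,0.0005,-0.0006,0.3]
    - [0,0,0,0.01,0.0005,-0.0006,0.1]
    - [0,0,0,0.01,0.0005,-0.0006,0]
    - [0,0,0,0.01,0.0005,-0.0006,0]
    - [0,0,0,0.01,0.0005,-0.0006,0]
  grip_force: 50

```text
t: 5.2
position: [443.8, -254.0, 16.9]
ee_rot: [0.5, 0.5, -0.5, 0.5]
force: [-3.0, 1.3, 8.2]
width: 55.5
```

```bash
python3 - <<'E'
from h import *
for i in range(2):
    c,s,p,d=shot('wrist','w4.png');print(s['t'],s['position'],s['force'],s['width'])
E
```

```text
5.2 [ 443.81796666 -254.00376173   16.85203989] [-3.04127647  1.31217598  8.18689373] 55.52925704334137
5.25 [ 443.84201971 -254.00619256   16.85261028] [-3.53394551  1.82039331  8.78404434] 55.49719550937716
```

Gripped at 55.5 mm. Now lifting straight up, starting slowly.

carry_out:
  motion:
    - [0,0,0,-0.01,0,0,0]
    - [0,0,0,-0.02,0,0,0]
    - [0,0,0,-0.035,0,0,0]
    - [0,0,0,-0.05,0,0,0]
    - [0,0,0,-0.065,0,0,0]
    - [0,0,0,-0.08,0,0,0]
    - [0,0,0,-0.08,0,0,0]
    - [0,0,0,-0.08,0,0,0]

```text
t: 6.3
position: [443.5, -253.6, 96.0]
ee_rot: [0.5, 0.501, -0.5, 0.5]
force: [0.4, -0.1, -1.9]
width: 55.2
```

```bash
python3 - <<'E'
from h import *
c,s,p,d=shot('wrist','w5.png');print(s['t'],s['position'],s['force'],s['width'])
X=cloud(c,d)
m=(np.hypot(X[...,0]-443.8,X[...,1]+254)<26)&(X[...,2]>110)&(X[...,2]<150);q=X[m]
A=np.c_[q[:,:2]-[443.8,-254],np.ones(len(q))]
f=np.linalg.lstsq(A,q[:,2],rcond=None)[0];r=q[:,2]-A@f;k=abs(r)<2
f=np.linalg.lstsq(A[k],q[k,2],rcond=None)[0];print('top plane',f,k.sum(),r.std())
c,s,p,d=shot('scene','s5.png');cv2.imwrite('pics/s5c.png',cv2.resize(p[180:300,150:290],(700,600),interpolation=2)[...,::-1])
E
```

```text
6.3 [ 443.53697355 -253.64259443   95.99609313] [ 0.38004434 -0.06739994 -1.94346892] 55.1780156702919
top plane [-6.86513162e-04  1.13157435e-02  1.29083368e+02] 15891 3.2125842121323895
```

View pics/w5.png

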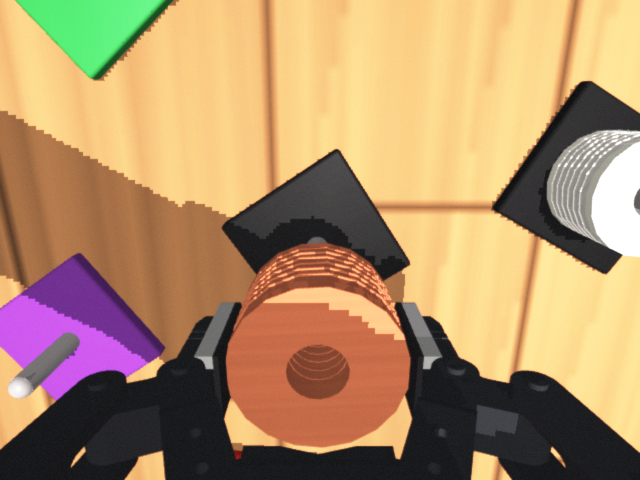

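View pics/s5c.png

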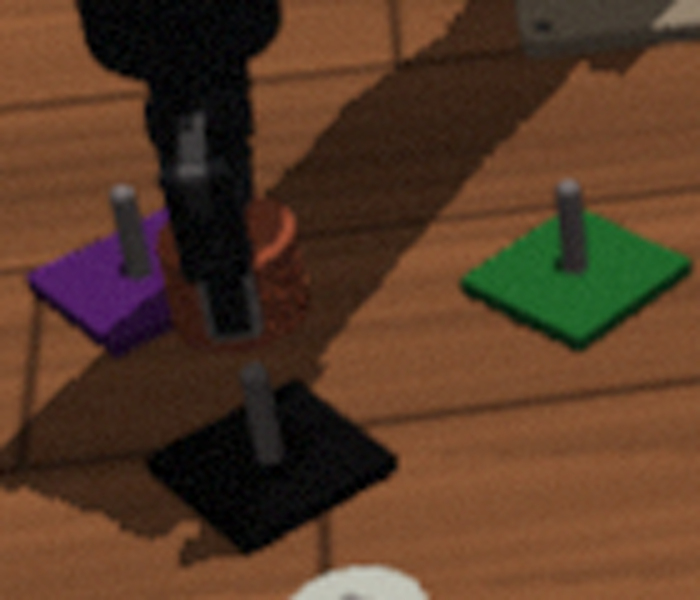

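Wrist view: spool held square in the pads, bore at (318,371). Scene crop: post tip clear below it. Lift further, then cross.

carry_out:
  motion:
    - [0,0,0,-0.025,0,0,0]
    - [0,0,0,-0.055,0,0,0]
    - [0,0,0,-0.085,0,0,0]
    - [0,0,0,-0.11,0,0,0]
    - [0,0,0,-0.12,0,0,0]
    - [0,0,0,-0.12,0,-0.02,0]
    - [0,0,0,-0.12,0,-0.05,0]
    - [0,0,0,-0.12,0,-0.09,0]

```text
t: 7.4
position: [442.9, -163.4, 215.3]
ee_rot: [-0.5, -0.5, 0.501, -0.5]
force: [0.2, 1.1, 0.1]
width: 55.0
```

carry_out:
  motion:
    - [0,0,0,0,0,-0.04,0]
    - [0,0,0,0,0,-0.08,0]
    - [0,0,0,0,0,-0.12,0]
    - [0,0,0,0,0,-0.16,0]
    - [0,0,0,0,0,-0.2,0]
    - [0,0,0,0,0,-0.24,0]
    - [0,0,0,0,0,-0.28,0]
    - [0,0,0,0,0,-0.31,0]

```text
t: 8.4
position: [442.5, 147.7, 215.1]
ee_rot: [0.499, 0.501, -0.5, 0.5]
force: [0.3, 0.1, -1.4]
width: 55.2
```

carry_out:
  motion:
    - [0,0,0,0,-0.004,-0.02,0]
    - [0,0,0,0,-0.008,-0.035,0]
    - [0,0,0,0,-0.01,-0.045,0]
    - [0,0,0,0,-0.01,-0.05,0]
    - [0,0,0,0,-0.01,-0.05,0]
    - [0,0,0,0,-0.01,-0.05,0]

```text
t: 9.15
position: [433.4, 195.5, 216.4]
ee_rot: [0.5, 0.5, -0.5, 0.5]
force: [0.2, -1.3, -1.6]
width: 55.5
```

```bash
python3 - <<'E'
from h import *
W,s,p,d=shot('wrist','w6.png');print(s['t'],s['position'],s['force'],s['width'],s['ee_rot'])
X=cloud(W,d);m=(X[...,2]>5)&(X[...,2]<90)&(X[...,1]>180)&(X[...,1]<340)&(X[...,0]<480)&(X[...,0]>360)
print('wrist low pts',m.sum(), 'proj pin',proj(W,[423,257.5,76]),proj(W,[423,257.5,12]))
E
```

```text
9.15 [433.40209691 195.47568456 216.35873977] [ 0.20247046 -1.32629688 -1.59348135] 55.53673980817644 [ 0.50000731  0.50002683 -0.49991078  0.50005507]
wrist low pts 11949 proj pin [303.04952031 128.70990857] [305.79183567 124.60161729]
```

View pics/w6.png

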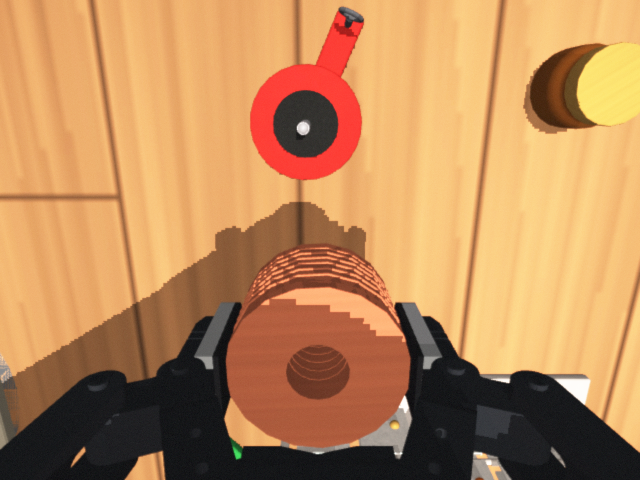

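Wrist view: rack passed (bottom right). Dispenser fully in view: pin tip (303.5,128), disc centre about (306,124), held spool rim centre about (319,360), bore (318,371). Now the relative offset, from the same camera.

```bash
cat >> h.py <<'E'
def ell(mask):
    k=cv2.convexHull(max(cv2.findContours(mask.astype(np.uint8),0,1)[0],key=cv2.contourArea)); return cv2.fitEllipse(k),k
def circ(c,k,z):
    pts=np.array([onz(c,*q[0],z) for q in k])[:,:2].astype(np.float32); e=cv2.fitEllipse(pts); return np.array(e[0]).round(2),np.round(e[1],1)
def held(W,s,p,d):
    X=cloud(W,d);T=s['position'];q0=X-T
    m=(np.hypot(q0[...,0],q0[...,1])<27)&(q0[...,2]>28)&(q0[...,2]<38)
    q=q0[m];A=np.c_[q[:,:2],np.ones(len(q))];k=np.ones(len(q),bool)
    for _ in range(4):
        f=np.linalg.lstsq(A[k],q[k,2],rcond=None)[0];k=abs(q[:,2]-A@f)<1.5
    hs=cv2.cvtColor(p,cv2.COLOR_RGB2HSV)
    # bore: hole inside the top face
    v=(np.abs(q0[...,2]-(f[0]*q0[...,0]+f[1]*q0[...,1]+f[2]))<1.5)&(np.hypot(q0[...,0],q0[...,1])<40)&(hs[...,0]<15)&(hs[...,1]>120)
    face,k1=ell(v); z=T[2]+f[2]
    fill=np.zeros((480,640),np.uint8);cv2.drawContours(fill,[k1],-1,1,-1)
    hole=cv2.morphologyEx((fill&~v.astype(np.uint8)).astype(np.uint8),cv2.MORPH_OPEN,np.ones((5,5)))
    be,k2=ell(hole)
    print('top tilt',f[:2].round(4),'top z',round(z,1),'face',circ(W,k1,z),'bore',circ(W,k2,z),'px',np.round(be[0],1)); return z
E
python3 - <<'E'
from h import *
W,s,p,d=shot('wrist','w7.png');print(s['t'],s['position'])
held(W,s,p,d)
hs=cv2.cvtColor(p,cv2.COLOR_RGB2HSV).astype(int)
m=np.zeros((480,640),bool);m[60:185,240:370]=1
red=m&((hs[...,0]<5)|(hs[...,0]>174))&(hs[...,1]>200)
u=np.mgrid[:480,:640];red&=np.hypot(u[1]-306,u[0]-122)<62
dark=m&(hs[...,2]<75)&(np.hypot(u[1]-306,u[0]-124)<45)
dark=cv2.morphologyEx(dark.astype(np.uint8),cv2.MORPH_OPEN,np.ones((5,5)))
print('disc z16',circ(W,ell(dark)[1],16))
tip=m&(hs[...,1]<60)&(hs[...,2]>120)&(np.hypot(u[1]-303,u[0]-128)<14)
v,h=np.nonzero(tip);print('tip px',h.mean(),v.mean(),tip.sum(),onz(W,h.mean(),v.mean(),76))
X=cloud(W,d);print('tip depth pts',X[tip][:, 2].max(),X[tip&(X[...,2]>70)].mean(0))
T=cam('top');
for n,px in(('top',(185.2,243.4)),('scene',(426.5,214.))): print(n,onz(cam(n),*px,75))
E
```

```text
9.2 [433.37530495 195.48644594 216.34814136]
top tilt [-0.0013  0.0008] top z 249.6 face (array([432.64, 194.84]), array([56.4, 57.2])) bore (array([432.64, 195.08]), array([17.8, 18.9])) px [317.3 370.3]
disc z16 (array([422.68, 257.98]), array([49.9, 50.1]))
tip px 302.958904109589 127.71917808219177 146 [422.92453007 258.17894535  76.        ]
tip depth pts 359.0388433109793 [422.85928815 258.1079835   79.47353511]
top [421.97655141 256.53179992  75.        ]
scene [425.20013509 256.92620577  75.        ]
```

carry_out:
  motion:
    - [0,0,0,0,-0.005,-0.025,0]
    - [0,0,0,0,-0.0098,-0.05,0]
    - [0,0,0,0,-0.0098,-0.0631,0]
    - [0,0,0,0.02,-0.0098,-0.0631,0]
    - [0,0,0,0.05,-0.0098,-0.0631,0]
    - [0,0,0,0.08,-0.0098,-0.0631,0]
    - [0,0,0,0.093,-0.0098,-0.0631,0]
    - [0,0,0,0.093,-0.0098,-0.0631,0]

```text
t: 10.25
position: [423.3, 258.7, 123.1]
ee_rot: [-0.499, -0.5, 0.5, -0.5]
force: [1.2, 0.5, -0.7]
width: 55.4
```

carry_out:
  motion:
    - [0,0,0,0,0,0,0]
    - [0,0,0,0,0,0,0]
    - [0,0,0,0,0,0,0]
    - [0,0,0,0,0,0,0]

```text
t: 10.75
position: [423.4, 259.3, 123.6]
ee_rot: [0.5, 0.5, -0.5, 0.5]
force: [0.3, 0.1, -2.7]
width: 55.5
```

```bash
python3 - <<'E'
from h import *
W,s,p,d=shot('wrist','w8.png');print(s['t'],s['position'],s['force'],s['width'])
held(W,s,p,d)
hs=cv2.cvtColor(p,cv2.COLOR_RGB2HSV)
S,s,q,d=shot('scene','s8.png');T,s,q2,d2=shot('top','t8.png')
a=np.zeros((600,800,3),np.uint8)
a[:]=cv2.resize(q[165:255,380:500],(800,600),interpolation=2)
cv2.imwrite('pics/c8.png',a[...,::-1])
P=s['position']; print('scene expected: pin tip',proj(S,[422.9,258.1,76]),'spool bottom centre',proj(S,[P[0]-.75,P[1]-.5,P[2]-6.85]))
E
```

```text
10.75 [423.38958478 259.26069904 123.55476789] [ 0.28638973  0.10922799 -2.68679773] 55.46973058350642
top tilt [-0.001   0.0014] top z 156.8 face (array([422.66, 258.57]), array([56.4, 57.3])) bore (array([422.63, 258.91]), array([17.5, 19. ])) px [317.2 370. ]
scene expected: pin tip [426.67827712 213.02890048] spool bottom centre [428.85272541 197.81760873]
```

View pics/c8.png

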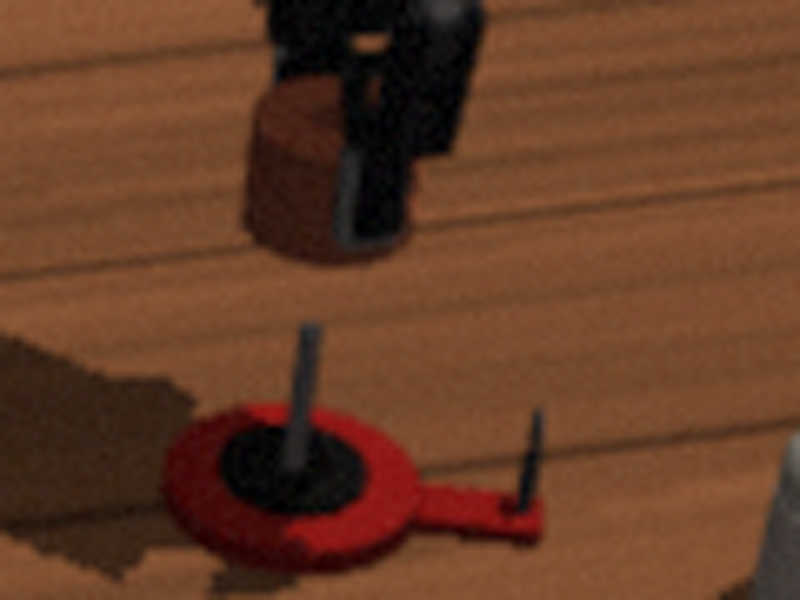

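Scene crop: pin tip (426.8,213.5), spool underside centre about (429.3,198), in line with the pin's slanted image axis and possibly 0.5–1 mm towards +y. The wrist numbers say 0.6 mm too. I correct this while lowering to the hover height.

carry_out:
  motion:
    - [0,0,0,0.006,0.0002,0.0007,0]
    - [0,0,0,0.013,0.0002,0.0007,0]
    - [0,0,0,0.02,0.0002,0.0007,0]
    - [0,0,0,0.026,0.0002,0.0007,0]
    - [0,0,0,0.0305,0.0002,0.0007,0]
    - [0,0,0,0.0305,0.0002,0.0007,0]
    - [0,0,0,0.0305,0.0002,0.0007,0]
    - [0,0,0,0.0305,0.0002,0.0007,0]

```text
t: 11.9
position: [423.7, 258.6, 93.1]
ee_rot: [0.5, 0.5, -0.5, 0.5]
force: [0.6, 0.7, -1.3]
width: 55.3
```

carry_out:
  motion:
    - [0,0,0,0,0,0,0]
    - [0,0,0,0,0,0,0]
    - [0,0,0,0,0,0,0]
    - [0,0,0,0,0,0,0]

```text
t: 12.4
position: [423.5, 258.5, 92.8]
ee_rot: [0.5, 0.5, -0.5, 0.5]
force: [-0.1, 0.3, -1.6]
width: 55.3
```

```bash
cat > chk.py <<'E'
from h import *
W,s,p,d=shot('wrist','w9.png');print(s['t'],s['position'],s['force'],s['width'],abs(s['joint_vel']).max())
held(W,s,p,d)
S,s,q,d=shot('scene','s9.png');P=s['position']
cv2.imwrite('pics/c9.png',cv2.resize(q[165:255,380:500],(800,600),interpolation=2)[...,::-1])
print('scene expected: tip',proj(S,[422.9,258.1,76]),'bottom centre',proj(S,[P[0]-.75,P[1]-.5,P[2]-6.85]))
for n in('scene',):
    X=cloud(S,d);hs=cv2.cvtColor(q,cv2.COLOR_RGB2HSV)
    m=(np.hypot(X[...,0]-423,X[...,1]-258)<34)&(X[...,2]>81)&(X[...,2]<130)&(hs[...,1]>90)
    print('spool pts zmin',np.percentile(X[m][:,2],[0,1,5]),'x,y range',X[m].min(0)[:2],X[m].max(0)[:2])
    b=(np.abs(X-[0.,0,0])[...,2]>30)&(np.hypot(X[...,0]-423,X[...,1]-258)<10)&(X[...,2]<82);v,u=np.nonzero(b)
    if len(v): print('pin top row',v.min(),'col',u[v==v.min()],X[b][:,2].max())
E
python3 chk.py
```

```text
12.4 [423.50428504 258.50237998  92.81806171] [-0.07960681  0.32533189 -1.59790541] 55.33716031358822 0.0021660362615288182
top tilt [-0.0015  0.0009] top z 126.1 face (array([422.81, 257.78]), array([56.5, 57.3])) bore (array([422.79, 258.03]), array([17.8, 18.8])) px [317.3 370.2]
scene expected: tip [426.67827712 213.02890048] bottom centre [427.06883331 209.35422642]
spool pts zmin [86.2857969  87.39614695 89.36326309] x,y range [391.96232145 227.39642157] [455.58989239 282.41079653]
pin top row 216 col [425 426 427] 70.12218362485373
```

View pics/c9.png

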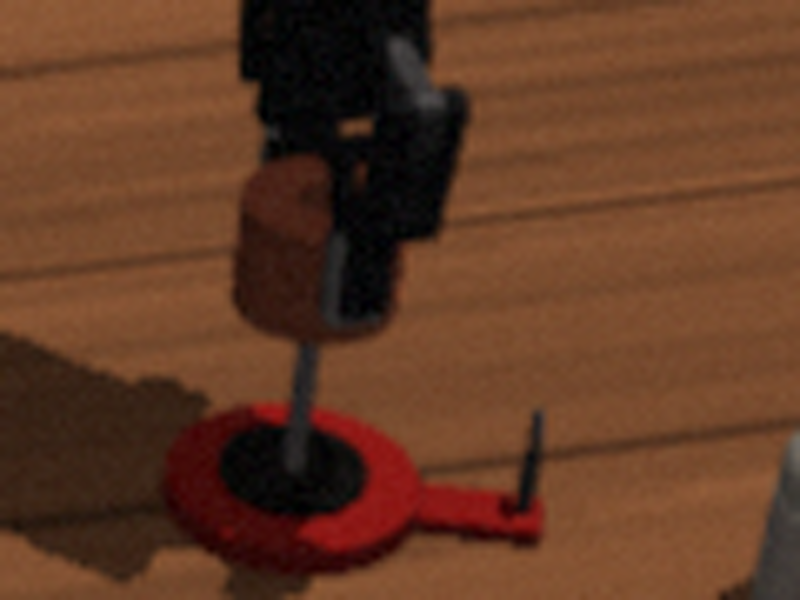

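Scene crop: the spool hovers above the pin with its underside centre at column 427.5, against 427.2 predicted for the pin axis. The arm is motionless, and all other things were left untouched. Handing in.

```bash
python3 -c "
from station import *
s=read_state();print(s['t'],s['position'],s['width']);print(sign_off())"
```

```text
12.5 [423.50760187 258.46382701  92.8153376 ] 55.73554081763809
the job is handed in; nothing more can be done
None
```

I lifted the copper spool straight up off its post and carried it over the card rack with its underside about 55 mm above the rack's top edge. It is now held still and upright over the dispenser pin. I handed the job in at 12.5 s on the robot's clock.

**Last checks:**
- **Centring:** the wrist camera puts the spool's axis at (422.8, 257.9) mm and the pin at (422.9, 258.1) mm, about 0.2 mm apart. The scene camera agrees to about half a pixel.
- **Height:** the underside is at about 86 mm, which is 10 mm above the pin's stated 76 mm tip.
- **Upright and still:** the top face tilts less than 0.1°, the joints have all but stopped (0.002 rad/s at most), and the force readings in the hover stayed under 2 N, with no sign of contact.

**What disagreed:**
- The first pin estimates from the fixed cameras differed from the wrist camera's by 1 to 3 mm, so I used the wrist camera's own spool-to-pin offset.
- A tilt of 0.65° showed just after the lift, but it was gone in every later reading.
- The wrist camera's depth put the pin tip at 79.5 mm instead of 76 mm. I trusted the stated height; if the depth were right, the gap would be about 6.5 mm.

I did not check the silver spool, bead jar, screwdriver and glue bottle again after the carry. No move came close to them.

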